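Square a ceramic cell block in the stop frame of a lab fixture and hold it

TASK

On the steel squaring fixture, first turn the turnbutton fully across the long stop so that the stop frame is locked down. Then take the white rectangular ceramic block, set it flat on the fixture plate with a long side against the long stop, and press it into the corner so that it bears firmly on both stops at once. Finish while still holding it pressed there with the gripper (do not let go), and leave the other things on the bench where they are.

Things in the scene. Friction and masses are not known exactly. Their poses are not given: they have to be found in the camera images.
- fixture: Squaring fixture, fixed to the bench: dark polished plate 220 x 230 x 12 mm (friction of plate and stops about 0.2), origin at its underside's centre, on the bench, z up. The stop frame lies on it, inner corner at fixture (65, 45) mm, between six 8 mm pins standing 9 mm above the plate: four outside the stops, one at (-75, 40.5) and one at (60.5, -37) inside the stops' free ends. The frame has 0.5 mm of play.
- frame: L-shaped aluminium stop frame, a loose 0.5 kg piece lying on the fixture plate between the pins, 14 mm high, bars 20 mm wide. Origin: the inner corner where the two stop faces meet, level with the plate's upper face; axes parallel to the fixture's. The block belongs in the quadrant x < 0, y < 0 of these axes and is pressed towards +x and +y.
- long_stop: The long bar of the stop frame, 150 x 20 x 14 mm, same origin and axes as the frame: it runs from the corner to x = -150 mm, its stop face is the plane y = 0 and faces -y.
- short_stop: The short bar of the stop frame, 20 x 90 x 14 mm, same origin and axes as the frame: it runs from the corner to y = -90 mm, its stop face is the plane x = 0 and faces -x.
- turnbutton (a joint): Angle of the aluminium turnbutton, rad. 0: its arm points along the fixture's -y, across the top of the long stop (locked, at its end stop). Grows clockwise seen from above; at 1.57 the arm points along fixture -x, clear of the frame. Starts at 1.2 to 1.55. Friction 0.08 N m: stays where left. Arm 14 mm wide, 5 thick, reaching 38 mm from the axis, underside 30 mm above the bench.
- button_axis (a point): Point on the turnbutton's axis, 65 mm above the bench, at fixture (-50, 88) mm: the top of the grip fin, an upright plate centred on the axis and lying along the arm, 44 mm long, 12 mm thick, from 35 to 65 mm above the bench, which turns with the arm. The point's axes stay parallel to the fixture's.
- block: The white ceramic cell block, 60 (x) x 44 (y) x 45 (z) mm, about 0.3 kg, standing on the bench, with two dark round ports on its top. Origin at the centre of its underside; x along the long side, z up. Pressed home it has its origin at (-30, -22, 0) mm in the frame's axes, or the same half a turn round. Its upper 31 mm stand above the stops.
- disc: Bystander: white ceramic disc, 56 mm across, 22 mm high, lying on the bench. Origin at the centre of its underside.
- bar: Bystander: thin white ceramic bar 100 (x) x 22 (y) x 20 (z) mm lying on the bench. Origin at the centre of its underside.
- weighing_bottle: Bystander: low clear glass weighing bottle with a knobbed lid, 72 mm across, 68 mm high. Origin at the centre of its underside.
- amber_bottle: Bystander: amber glass bottle, 64 mm across, 130 mm high. Origin at the centre of its underside.
- beaker: Bystander: clear glass beaker, 70 mm across, 85 mm high. Origin at the centre of its underside.
- spatula: Bystander: steel spatula 190 mm long lying on the bench along its x. Origin under its middle.
- dish: Bystander: shallow clear glass dish, 90 mm across, 16 mm high. Origin at the centre of its underside.

How it is judged (in metres and radians):
On the way, in this order (a step that is already met when the one before it is completed fails the run):
1. the turnbutton is turned across the long stop, before the block is pressed home (value of joint turnbutton below 0.15 rad and z of frame in the frame of fixture below 0.015 m), for 0.2 s.
2. the gripper presses the block, flat on the plate, against both stops at once (contact force between block and long_stop above 1.5 N and contact force between block and short_stop above 1.5 N and angle between the x axis of block and the x axis of frame, either way round below 0.06 rad and angle between block's own z axis and vertical below 0.06 rad and x of block in the frame of frame between -0.0335 and -0.026 m and y of block in the frame of frame between -0.0255 and -0.018 m and z of block in the frame of fixture below 0.0155 m and contact force between the fingers and block above 1 N), for 0.3 s.
At the end, for the whole second after the job is handed in: The fingers hold the block (over 1 N); it bears on both stops with over 1.5 N each, within 3.5 mm of its home in the corner, long side along the long stop and flat on the plate within 0.06 rad, at rest; turnbutton within 0.15 rad of fully across, frame seated on the plate (all of step 1 and all of step 2 and linear speed of block below 0.01 m/s); the arm keeps its last pose, push and grip.
It fails at once if a bystander is pushed more than 30 mm from its place (distance of any of disc, bar, weighing_bottle, amber_bottle, beaker, spatula, dish from where it was at the start of the episode above 0.03 m).
It also fails if it takes over 64 s, if anything falls off the work surface, if the arm or the gripper's body presses on something with over 40 N, if the wrist force passes 120 N, or if a joint passes its speed limit or range.

ROBOT

A 7-joint arm with a two-finger parallel gripper is mounted at the origin on the work surface. World frame = base frame: x ahead of the robot, y to its left, z up, the work surface at z = 0. Lengths are in m, angles in degrees, forces in N, time in s.
With the tool pointing down it reaches from about 0.425 to 0.875 m from the base axis. Payload 4.7 kg.
Tool frame: the origin (TCP) lies on the centre line of the jaws, within the pads' length; the fingertips stand env.nose_length ahead of it and the grasp point (between the pads) lies 8 mm behind it (env.nose_length is the distance from the TCP to the fingertips, in m); y points along the fingers, z is the direction in which the jaws open and shut, and the axes are right-handed (so a half turn about y gives the same grasp; the last joint's range is limited). The gripper opens to 87 mm and grips with 3 to 60 N. Pads are 19 mm wide; open, the fingers measure 117 mm over their backs; the gripper's body (75 mm by 190 mm) begins 51 mm behind the grasp point.
Start: joints at [-76.37, 18.392, -4.016, 83.108, 1.295, 78.541, -3.26], TCP at [0.144, 0.634, 0.234] pointing down, gripper open.
Joint ranges: [-163.93, 163.93], [-17.29, 119.83], [-79.2, 71.16], [3.27, 140.29], [-89.18, 269.18], [5.43, 117.66], [-154.24, 154.24]. Speed limits (degrees/s): [147.25, 147.25, 180, 180, 180, 180, 180].

INTERFACE

Orientations are given as [roll, pitch, yaw] about the fixed x, y, z axes, in that order (R = Rz(yaw) Ry(pitch) Rx(roll)).
In Python, from cell import env, read_camera, camera_info, job, models gives the robot as it stands.
- The arm moves only by the tool move_arm, never from a script. Its argument "moves" is a list of rows, each a list of 6 numbers: the shift along the tool's x, y, z in mm, then the turn, a rotation vector about the tool's x, y, z in degrees. In form: [[x, y, z, ax, ay, az], ...]. A call has 1 to 20 rows; each row is the pose to reach, as a shift and turn from the pose commanded when the call began, along the tool's axes at that moment; what a row does not reach only later rows make up. A row lasts 1/12 s, in which the tool goes at most 41.7 mm and 7.16 degrees, less where a joint would pass 70% of its speed; a pose out of reach is approached as far as the arm can. A call with a gripper value outside its range is refused whole. "claw" is the finger opening in mm, from 0 to 87, set as the call begins (left out, the last holds). The fingers move at their own pace and stop on an object; "newtons" is the grip in N (left out, the last holds). Time passes only in rows, so rows that repeat a pose let the fingers close. It gives the time, the measured TCP pose, the force and the opening at its end, in the units of the state.
- env.get_obs(): the state, without advancing time (a new reading comes with each control period).
- read_camera(name): name is "scene" or "top" or "wrist"; returns (picture, depth): 420x560x3 uint8, red, green, blue; 420x560 float32, m along the optical axis (not along the pixel's ray), 0 where there is no reading.
- camera_info(name): a dict with "fx", "fy", "cx", "cy" (pixels), "distortion" ([k1, k2, p1, p2, k3] as OpenCV has them; the pictures are not rectified), "R" (3x3) and "t" (3): a world point X has camera coordinates R X + t. Camera axes: x right, y down, z forward; pixel columns grow to the right and rows downward; lengths in m; the calibration is good to about 2 mm. A picture is of the moment at which its call begins: read the wrist's pose just before it. camera_info takes no time and is no camera call; for the wrist camera it gives the pose at the moment of the call.
- job.sign_off(): hands the job in, once; it reports no verdict.
Trained networks look in the newest picture that a camera, given by its name, has taken for a name from the list of things; names that differ only in an ending like _2 or _b are one class to them, and where a whole thing is asked for, a point or a joint stands for the part that bears it (a point fixed in the world has none). Each returns a list of dicts, best first, with "score" (0 to 1); they miss things now and then, are a little off and sometimes report something else, mostly with a low value. They report only what shows in the picture. A call takes as long as a camera call.
- models.spot_in(target, camera): "point" ([x, y, z] in m, in world coordinates, good to about 4 mm: the middle of the surface that is visible of it).
- models.cut_out(target, camera): "mask" (420x560 bool, what is visible of it).
The state is a dict: "time_s": time; "qpos": joint angles; "joint_velocities": joint speeds; "effort": joint torques, N m; "tool_pos": TCP position; "tool_rot": TCP orientation; "force": force on the tool from outside, world axes, zero at the start; "wrist_torque": the same for the moment, N m; "grip_width": finger opening in m.
Only numpy, scipy, OpenCV 4.12 (cv2) and the standard library are available. Lean on these libraries where they do the work, as an engineer would, in place of code of your own. Each camera call takes 0.05 s, during which the arm holds its last target.

## Working session

There is one attempt and no reset: what is moved stays moved. The work goes in short steps, Python scripts to look and compute and a tool call to move; the robot and the scene stay as the last step left them, time stands still between calls to the robot, and variables do not carry over. Pictures are saved under pics/ and viewed, and the job is handed in when it is done.

Besides the shell and the picture viewer there is one more tool, called by a JSON object that holds its "api" and its "payload". move_arm: Moves the arm, as the interface text tells. Its arguments: {"type":"object","properties":{"moves":{"type":"array","items":{"type":"array","items":{"type":"number"}}},"claw":{"type":"number"},"newtons":{"type":"number"}},"required":["moves"]}

```bash
ls; mkdir -p pics; python3 - <<'E'
from cell import env, read_camera, camera_info, job, models
import cv2
o=env.get_obs(); print(o, env.nose_length)
for n in ["scene","top","wrist"]:
    p,d=read_camera(n); cv2.imwrite(f"pics/{n}0.png",p[:,:,::-1])
    print(n,camera_info(n))
E
```

```text
pics
{'time_s': 0.0, 'qpos': array([-76.36994015,  18.4410455 ,  -4.01458566,  83.17600348,
         1.2969382 ,  78.53967142,  -3.26087163]), 'joint_velocities': array([-0.00289982, -0.02628762, -0.02128622, -0.06485422,  0.06021262,
       -0.00516179, -0.01573658]), 'effort': array([-1.03309515e-05, -4.91314960e+01, -4.04216917e-01, -3.12512612e+01,
       -6.39030640e-02,  4.41066083e-02,  2.10506696e-04]), 'tool_pos': array([0.14420343, 0.63325348, 0.23242921]), 'tool_rot': array([-9.01113728e+01, -7.92600424e-03, -1.28216602e+01]), 'force': array([-0.63655637,  0.14101364,  0.4955609 ]), 'wrist_torque': array([-0.01037178, -0.02480323, -0.00665895]), 'grip_width': 0.08705167762256445} 0.011
scene {'fx': 439.5617222752988, 'fy': 439.5617222752988, 'cx': 277.3987399885773, 'cy': 209.07377260810884, 'distortion': array([-0.07192589,  0.        ,  0.        ,  0.        ,  0.        ]), 'R': array([[-0.24645793,  0.96905994,  0.01346524],
       [ 0.63821324,  0.1727393 , -0.75022996],
       [-0.72934378, -0.17630643, -0.66103985]]), 't': array([ 0.23407985, -0.27473741,  1.38874419])}
top {'fx': 420.5515299938089, 'fy': 420.5515299938089, 'cx': 282.24715096550653, 'cy': 209.62768392124988, 'distortion': array([-0.0702604,  0.       ,  0.       ,  0.       ,  0.       ]), 'R': array([[ 0.02847255, -0.99958758, -0.00374031],
       [-0.98163486, -0.02725467, -0.18881254],
       [ 0.18863273,  0.00904759, -0.98200603]]), 't': array([-0.10954184,  0.5484525 ,  1.18318567])}
wrist {'fx': 357.5654769846572, 'fy': 357.5654769846572, 'cx': 279.20475047125007, 'cy': 210.6691237779323, 'distortion': array([-0.01548203,  0.        ,  0.        ,  0.        ,  0.        ]), 'R': array([[ 2.21899764e-01,  9.75069169e-01, -7.80716449e-04],
       [ 9.38799801e-01, -2.13429339e-01,  2.70375388e-01],
       [ 2.63468077e-01, -6.07291712e-02, -9.62754663e-01]]), 't': array([-0.6492756 , -0.03458282,  0.38936783])}
```

View pics/scene0.png

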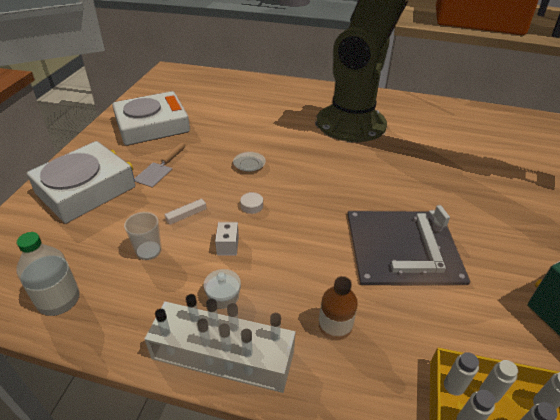

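View pics/top0.png

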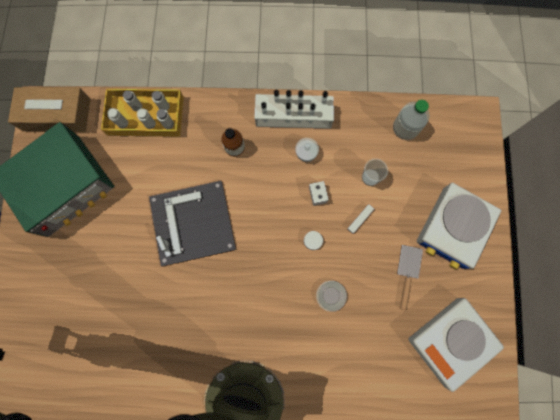

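View pics/wrist0.png

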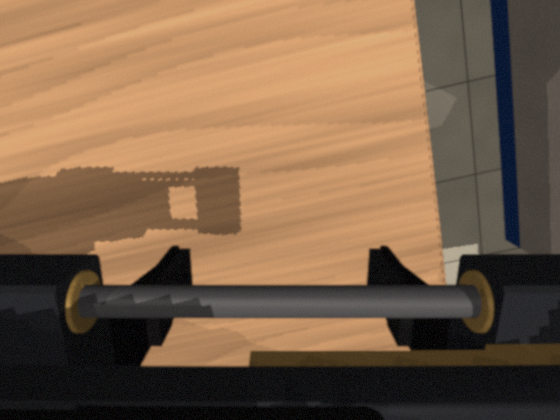

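The top view shows the fixture plate around (192,222), with the stop-frame corner near (170,198). The turnbutton is near (163,245) and the ported white block is at (319,193). Next I'll measure them.

```bash
cat > h.py <<'E'
import numpy as np, cv2
from cell import env, read_camera, camera_info, job, models
def K(ci): return np.array([[ci['fx'],0,ci['cx']],[0,ci['fy'],ci['cy']],[0,0,1.]])
def unproj(px,ci,z):
    px=np.asarray(px,float).reshape(-1,1,2)
    n=cv2.undistortPoints(px,K(ci),np.array(ci['distortion']))[:,0]
    R=np.array(ci['R']);t=np.array(ci['t'])
    c=-R.T@t; d=np.c_[n,np.ones(len(n))]@R
    return c+d*((z-c[2])/d[:,2])[:,None]
def proj(X,ci):
    r,_=cv2.Rodrigues(np.array(ci['R']))
    return cv2.projectPoints(np.asarray(X,float).reshape(-1,1,3),r,np.array(ci['t']),K(ci),np.array(ci['distortion']))[0][:,0]
def cloud(d,ci,mask):
    v,u=np.nonzero(mask&(d>0)); z=d[v,u]
    n=cv2.undistortPoints(np.c_[u,v].astype(float).reshape(-1,1,2),K(ci),np.array(ci['distortion']))[:,0]
    P=np.c_[n,np.ones(len(n))]*z[:,None]
    return (P-np.array(ci['t']))@np.array(ci['R'])
E
python3 - <<'E'
from h import *
for cam in ["top","scene"]:
    p,d=read_camera(cam); ci=camera_info(cam)
    for n in ["fixture","frame","turnbutton","block","disc","bar","weighing_bottle","amber_bottle","beaker","dish","spatula"]:
        r=models.cut_out(n,cam)
        if not r: print(cam,n,None); continue
        m=r[0]['mask']; P=cloud(d,ci,m)
        z=np.percentile(P[:,2],[5,50,95])
        rect=cv2.minAreaRect(np.argwhere(m)[:,::-1].astype(np.float32))
        print(cam,n,len(r),round(r[0]['score'],2),m.sum(),np.median(P,0).round(3),z.round(3),[np.round(x,1) for x in rect])
        np.save(f"pics/m_{cam}_{n}.npy",m)
    np.save(f"pics/d_{cam}.npy",d)
print(env.get_obs()['time_s'])
E
```

```text
top fixture 2 0.59 4755 [0.507 0.167 0.013] [0.008 0.013 0.019] [array([191.4, 222.9]), array([72.6, 77.3]), np.float64(78.7)]
top frame 2 0.58 631 [0.536 0.228 0.026] [0.019 0.026 0.03 ] [array([186.4, 222.6]), array([57.1, 36.9]), np.float64(80.2)]
top turnbutton 2 0.69 141 [0.437 0.249 0.048] [0.015 0.048 0.067] [array([164. , 245.8]), array([21.9,  8.4]), np.float64(68.2)]
top block 1 0.7 366 [ 0.606 -0.199  0.044] [0.003 0.044 0.049] [array([317.8, 193.2]), array([23. , 16.5]), np.float64(76.0)]
top disc 1 0.72 232 [ 0.468 -0.188  0.022] [0.019 0.022 0.026] [array([313., 240.]), array([16., 16.]), np.float64(90.0)]
top bar 1 0.61 194 [ 0.535 -0.328  0.02 ] [0.015 0.02  0.024] [array([360.5, 219. ]), array([ 6.4, 32.1]), np.float64(40.9)]
top weighing_bottle 1 0.77 446 [ 0.742 -0.163  0.044] [0.031 0.044 0.062] [array([306.5, 149.5]), array([23., 21.]), np.float64(90.0)]
top amber_bottle 2 0.75 517 [0.744 0.058 0.089] [0.021 0.089 0.132] [array([232.3, 141.2]), array([29.1, 21.3]), np.float64(76.0)]
top beaker 1 0.6 509 [ 0.682 -0.369  0.045] [0.002 0.045 0.085] [array([374. , 17
[... 1029 characters left out ...]
ay([20., 21.]), np.float64(90.0)]
scene weighing_bottle 2 0.95 1115 [ 0.756 -0.157  0.044] [0.013 0.044 0.063] [array([222.8, 286.2]), array([38.2, 37.5]), np.float64(45.0)]
scene amber_bottle 1 0.6 1864 [0.779 0.064 0.082] [0.011 0.082 0.13 ] [array([338. , 307.9]), array([35.6, 65.2]), np.float64(8.1)]
scene beaker 2 0.78 1404 [ 0.682 -0.36   0.057] [0.005 0.057 0.085] [array([143.4, 235.9]), array([47.9, 34.9]), np.float64(78.7)]
scene dish 1 0.84 544 [ 0.301 -0.246  0.009] [0.    0.009 0.016] [array([248.8, 161.2]), array([25.5, 26.2]), np.float64(45.0)]
scene spatula 1 0.74 674 [ 0.406 -0.47   0.003] [0.001 0.003 0.019] [array([161.8, 164.8]), array([19.1, 59.4]), np.float64(45.0)]
1.35
```

```bash
cat >> h.py <<'E'
from scipy.spatial.transform import Rotation as Ro
def tool():
    o=env.get_obs(); return np.array(o['tool_pos']), Ro.from_euler('xyz',o['tool_rot'],degrees=True)
def delta(p,heading,z=None):
    """world TCP target, heading of tool x, tool pointing down"""
    t,R=tool(); Rt=Ro.from_euler('xyz',[-90,0,heading],degrees=True)
    return (R.inv().apply(np.array(p)-t)*1000).round(1), (R.inv()*Rt).as_rotvec(degrees=True).round(2)
E
python3 - <<'E'
from h import *
ci=camera_info("wrist"); t,R=tool()
c=-np.array(ci['R']).T@ci['t']
print("cam in tool",R.inv().apply(c-t),"axis",R.inv().apply(np.array(ci['R'])[2]),"xaxis",R.inv().apply(np.array(ci['R'])[0]))
# plate fit from top mask
ci=camera_info("top")
m=np.load("pics/m_top_fixture.npy")|np.load("pics/m_top_frame.npy")
cs,_=cv2.findContours(m.astype(np.uint8),cv2.RETR_EXTERNAL,cv2.CHAIN_APPROX_NONE)
X=unproj(max(cs,key=len)[:,0],ci,0.012)[:,:2].astype(np.float32)
print(cv2.minAreaRect(X*1000))
m=np.load("pics/m_top_block.npy");cs,_=cv2.findContours(m.astype(np.uint8),cv2.RETR_EXTERNAL,cv2.CHAIN_APPROX_NONE)
X=unproj(max(cs,key=len)[:,0],ci,0.045)[:,:2].astype(np.float32)
print(cv2.minAreaRect(X*1000))
E
```

```text
cam in tool [-0.07203281 -0.15099729 -0.00024314] axis [2.70281370e-01 9.62781164e-01 6.40583104e-04] xaxis [-1.38556910e-05 -6.61456676e-04  9.99999781e-01]
((512.4578247070312, 179.62940979003906), (223.49037170410156, 231.7290802001953), 14.38966178894043)
((605.5346069335938, -198.3693389892578), (70.28087615966797, 49.459407806396484), 14.224682807922363)
```

```bash
python3 - <<'E'
from h import *
print(delta([.52,.21,.24],-160))
E
```

```text
(array([ 460.4,   -6.4, -329.9]), array([-1.0000e-02,  1.4718e+02, -1.0000e-02]))
```

{"api": "move_arm", "payload": {"moves": [[460, -7, -330, 0, 147, 0], [460, -7, -330, 0, 147, 0], [460, -7, -330, 0, 147, 0], [460, -7, -330, 0, 147, 0], [460, -7, -330, 0, 147, 0], [460, -7, -330, 0, 147, 0], [460, -7, -330, 0, 147, 0], [460, -7, -330, 0, 147, 0], [460, -7, -330, 0, 147, 0], [460, -7, -330, 0, 147, 0], [460, -7, -330, 0, 147, 0], [460, -7, -330, 0, 147, 0], [460, -7, -330, 0, 147, 0], [460, -7, -330, 0, 147, 0], [460, -7, -330, 0, 147, 0], [460, -7, -330, 0, 147, 0], [460, -7, -330, 0, 147, 0], [460, -7, -330, 0, 147, 0], [460, -7, -330, 0, 147, 0], [460, -7, -330, 0, 147, 0]], "claw": 40}}

```text
time_s: 3.02
tool_pos: [0.5196, 0.21, 0.2407]
tool_rot: [-90.0, 0.0, -156.4]
force: [-0.2, -0.2, -0.5]
grip_width: 0.0395
```

```bash
python3 - <<'E'
from h import *
print(env.get_obs()['qpos'],env.get_obs()['joint_velocities'].round(2))
cam="wrist"
ci=camera_info(cam);p,d=read_camera(cam)
cv2.imwrite("pics/w1.png",p[:,:,::-1]); np.save("pics/w1d.npy",d); np.save("pics/w1ci.npy",ci,allow_pickle=True)
for n in ["fixture","frame","long_stop","turnbutton"]:
    r=models.cut_out(n,cam)
    if not r: print(n,None); continue
    m=r[0]['mask']; P=cloud(d,ci,m); np.save(f"pics/w1_{n}.npy",m)
    print(n,r[0]['score'],m.sum(),np.median(P,0).round(4),np.percentile(P[:,2],[5,50,95]).round(3))
    if n=="turnbutton":
        T=P[(P[:,2]>.058)]; print(len(T),T.mean(0)); q=T[:,:2]-T[:,:2].mean(0); u,s,v=np.linalg.svd(q); print(v[0],np.degrees(np.arctan2(v[0,1],v[0,0])),(q@v.T).min(0),(q@v.T).max(0))
        print(cv2.minAreaRect((T[:,:2]*1000).astype(np.float32)))
    if n=="frame":
        T=P[(P[:,2]>.0235)&(P[:,2]<.029)];print(cv2.minAreaRect((T[:,:2]*1000).astype(np.float32)))
E
```

```text
[-50.38765155   7.39416711  28.23587005  96.5310521   -3.59265211
  76.95580419 -87.9529617 ] [-5.170e+00  1.100e-01  5.800e+00  2.900e-01 -7.800e-01 -2.000e-02
 -8.448e+01]
fixture 0.58 33135 [0.5327 0.181  0.0118] [0.01  0.012 0.014]
frame 0.65 4621 [0.5558 0.2286 0.0258] [0.024 0.026 0.027]
((512.8941650390625, 191.17819213867188), (169.86614990234375, 109.97660827636719), 14.565207481384277)
long_stop 0.59 2567 [0.5021 0.2346 0.0258] [0.024 0.026 0.027]
turnbutton 0.79 959 [0.4498 0.2531 0.0632] [0.025 0.063 0.066]
555 [0.44776551 0.25450739 0.06551   ]
[-0.94300798 -0.33277012] -160.56300295094994 [-0.0639628  -0.00928444] [0.02405105 0.03779194]
((472.84222412109375, 254.86874389648438), (27.43107032775879, 96.2445297241211), 88.72528839111328)
```

View pics/w1.png

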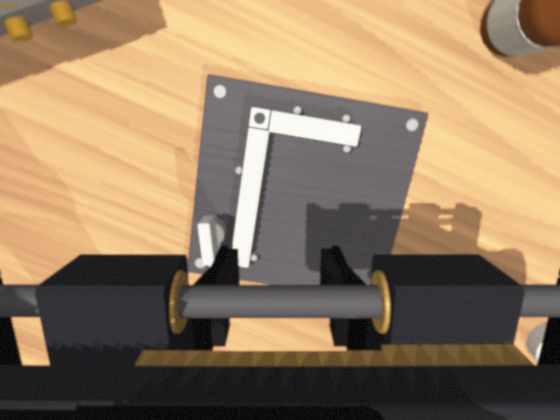

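The wrist view shows the frame corner near (260,118) and the fin near (207,243). The frame's outline fits 170 x 110 mm exactly. I'll refine the fin with a tighter mask.

```bash
python3 - <<'E'
from h import *
ci=np.load("pics/w1ci.npy",allow_pickle=True).item(); d=np.load("pics/w1d.npy")
th=np.radians(14.57);R=np.array([[np.cos(th),-np.sin(th)],[np.sin(th),np.cos(th)]])
c=np.array([.51289,.19118]); o=c-R@[0,.010]; ax=o+R@[-.05,.088]; print("orig",o,"axis",ax)
m=np.load("pics/w1_turnbutton.npy");P=cloud(d,ci,m)
T=P[(P[:,2]>.061)&(np.linalg.norm(P[:,:2]-ax,axis=1)<.03)]
r=cv2.minAreaRect((T[:,:2]*1000).astype(np.float32));print(len(T),T.mean(0),r)
A=P[(P[:,2]>.033)&(P[:,2]<.037)]; print(len(A))
p=cv2.imread("pics/w1.png")
X=[list(ax)+[.065],list(o)+[.012]]+[list(o+R@np.array(q))+[.012] for q in [(.11,.115),(.11,-.115),(-.11,.115)]]
for u in proj(X,ci): cv2.circle(p,(int(u[0]),int(u[1])),3,(0,0,255),1)
cv2.imwrite("pics/w1b.png",cv2.resize(p[50:300,150:450],None,fx=2.2,fy=2.2))
E
```

```text
orig [0.51540563 0.18150159] axis [0.44487606 0.25409347]
514 [0.44651694 0.2545243  0.06451892] ((445.415771484375, 254.45947265625), (43.26914596557617, 12.513895034790039), 27.31375503540039)
119
```

View pics/w1b.png

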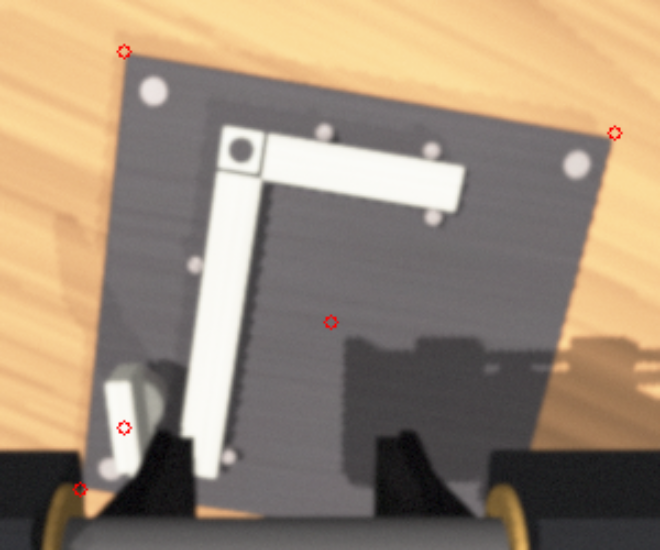

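```bash
python3 - <<'E'
from h import *
print(tool()[0],env.get_obs()['tool_rot'],delta([.445,.2543,.12],-152.7),delta([.445,.2543,.051],-152.7))
E
```

```text
[0.51953606 0.21004055 0.2406441 ] [-9.00082313e+01  1.12447811e-02 -1.55874444e+02] (array([ 50. , 120.6, -70.8]), array([ 0.01, -3.17, -0.01])) (array([ 50. , 189.6, -70.8]), array([ 0.01, -3.17, -0.01]))
```

{"api": "move_arm", "payload": {"moves": [[50, 90, -71, 0, -3, 0], [50, 90, -71, 0, -3, 0], [50, 90, -71, 0, -3, 0], [50, 130, -71, 0, -3, 0], [50, 130, -71, 0, -3, 0], [50, 150, -71, 0, -3, 0], [50, 150, -71, 0, -3, 0]], "claw": 40, "newtons": 25}}

```text
time_s: 3.85
tool_pos: [0.4444, 0.2533, 0.0892]
tool_rot: [-89.9, -0.2, -153.0]
force: [-0.7, -0.8, 0.2]
grip_width: 0.04
```

```bash
python3 - <<'E'
from h import *
cam="wrist"
ci=camera_info(cam);p,d=read_camera(cam)
cv2.imwrite("pics/w2.png",p[:,:,::-1])
print(tool()[0],env.get_obs()['tool_rot'],delta([.445,.2543,.051],-152.7))
E
```

```text
[0.44529139 0.25356941 0.09072026] [-8.99445287e+01 -9.51234700e-02 -1.53068326e+02] (array([-0.1, 39.7, -0.8]), array([-0.06, -0.37,  0.1 ]))
```

View pics/w2.png

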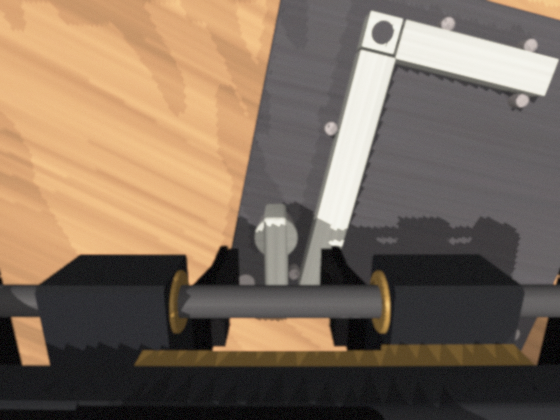

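The fin lies between the jaws at column 275 and is aligned with them. I'll lower and grip.

{"api": "move_arm", "payload": {"moves": [[0, 20, -1, 0, 0, 0], [0, 39, -1, 0, 0, 0], [0, 39, -1, 0, 0, 0], [0, 39, -1, 0, 0, 0]]}}

```text
time_s: 4.23
tool_pos: [0.4455, 0.2552, 0.0528]
tool_rot: [-90.0, 0.0, -153.1]
force: [0.9, -0.5, 0.1]
grip_width: 0.0401
```

{"api": "move_arm", "payload": {"moves": [[0, 0, 0, 0, 0, 0], [0, 0, 0, 0, 0, 0], [0, 0, 0, 0, 0, 0], [0, 0, 0, 0, 0, 0], [0, 0, 0, 0, 0, 0], [0, 0, 0, 0, 0, 0]], "claw": 0, "newtons": 25}}

```text
time_s: 4.73
tool_pos: [0.4448, 0.2558, 0.052]
tool_rot: [-90.0, 0.0, -153.0]
force: [0.3, -0.1, 3.0]
grip_width: 0.0115
```

{"api": "move_arm", "payload": {"moves": [[0, 0, 0, 0, -7, 0], [0, 0, 0, 0, -14, 0], [0, 0, 0, 0, -21, 0], [0, 0, 0, 0, -28, 0], [0, 0, 0, 0, -35, 0], [0, 0, 0, 0, -42, 0], [0, 0, 0, 0, -48, 0], [0, 0, 0, 0, -54, 0], [0, 0, 0, 0, -60, 0], [0, 0, 0, 0, -66, 0], [0, 0, 0, 0, -71, 0], [0, 0, 0, 0, -75, 0], [0, 0, 0, 0, -78, 0], [0, 0, 0, 0, -78, 0], [0, 0, 0, 0, -78, 0]]}}

```text
time_s: 5.98
tool_pos: [0.4423, 0.2569, 0.052]
tool_rot: [-90.2, 0.1, -75.0]
force: [-6.8, 1.3, 6.6]
grip_width: 0.0117
```

```bash
python3 - <<'E'
from h import *
print(env.get_obs())
E
```

```text
{'time_s': 5.9833, 'qpos': array([-46.24112965,  11.62574406,  14.49123361, 114.3667548 ,
        -3.78716315,  54.58934984, -14.8600789 ]), 'joint_velocities': array([-0.21768168, -0.01723467,  0.14688651,  0.04429546,  0.00048201,
       -0.01678801, -0.2147411 ]), 'effort': array([  2.36190386, -33.29552293,   3.99679095, -26.05294883,
         1.46863963,  -1.73861414,   0.28004707]), 'tool_pos': array([0.44226869, 0.25694239, 0.05201031]), 'tool_rot': array([-90.21239819,   0.13923425, -75.03030114]), 'force': array([-6.81761835,  1.33049835,  6.63930021]), 'wrist_torque': array([ 0.32481489,  1.5284186 , -0.2267801 ]), 'grip_width': 0.011651318004628396}
```

{"api": "move_arm", "payload": {"moves": [[0, 0, 0, 0, -78, 0], [0, 0, 0, 0, 0, 0], [0, 0, 0, 0, 0, 0]], "claw": 40}}

```text
time_s: 6.23
tool_pos: [0.4445, 0.2556, 0.0516]
tool_rot: [-90.0, 0.0, -75.2]
force: [0.2, -1.2, 0.1]
grip_width: 0.0241
```

{"api": "move_arm", "payload": {"moves": [[0, 0, 0, 0, 0, 0], [0, 0, 0, 0, 0, 0], [0, -40, 0, 0, 0, 0], [0, -80, 0, 0, 0, 0], [0, -110, 0, 0, 0, 0], [0, -110, 0, 0, 0, 0]]}}

```text
time_s: 6.73
tool_pos: [0.4485, 0.2576, 0.1685]
tool_rot: [-89.4, 0.3, -75.0]
force: [0.8, 1.0, -0.2]
grip_width: 0.0401
```

```bash
python3 - <<'E'
from h import *
cam="wrist"
ci=camera_info(cam);p,d=read_camera(cam)
cv2.imwrite("pics/w3.png",p[:,:,::-1])
ax=np.array([.4449,.2543])
for n in ["turnbutton","frame"]:
  for r in models.cut_out(n,cam)[:1]:
    P=cloud(d,ci,r['mask']); print(n,r['score'],len(P))
    if n=="turnbutton":
        T=P[(P[:,2]>.061)&(np.linalg.norm(P[:,:2]-ax,axis=1)<.03)]
    else: T=P[(P[:,2]>.0235)&(P[:,2]<.029)]
    if len(T)>10: print(len(T),T.mean(0),cv2.minAreaRect((T[:,:2]*1000).astype(np.float32)))
print(tool()[0],env.get_obs()['tool_rot'])
E
```

```text
turnbutton 0.72 1427
899 [0.44449078 0.25545678 0.06445406] ((444.5892639160156, 255.04136657714844), (11.43928337097168, 43.21509552001953), 14.548379898071289)
frame 0.88 4633
3815 [0.50505021 0.23649764 0.02571058] ((501.4933166503906, 234.08822631835938), (169.81976318359375, 23.049434661865234), 14.519274711608887)
[0.44445373 0.25524919 0.16128799] [-9.00061934e+01  4.35046671e-03 -7.50247365e+01]
```

View pics/w3.png

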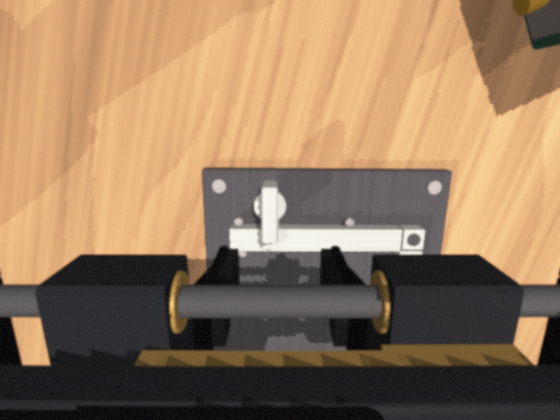

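```bash
python3 - <<'E'
from h import *
print(delta([.63,-.19,.2],-166))
E
```

```text
(array([478.1, -38.8,  64.2]), array([1.000e-02, 9.098e+01, 0.000e+00]))
```

{"api": "move_arm", "payload": {"moves": [[0, -39, 0, 0, 10, 0], [478, -39, 64, 0, 91, 0], [478, -39, 64, 0, 91, 0], [478, -39, 64, 0, 91, 0], [478, -39, 64, 0, 91, 0], [478, -39, 64, 0, 91, 0], [478, -39, 64, 0, 91, 0], [478, -39, 64, 0, 91, 0], [478, -39, 64, 0, 91, 0], [478, -39, 64, 0, 91, 0], [478, -39, 64, 0, 91, 0], [478, -39, 64, 0, 91, 0], [478, -39, 64, 0, 91, 0], [478, -39, 64, 0, 91, 0], [478, -39, 64, 0, 91, 0], [478, -39, 64, 0, 91, 0]], "claw": 80}}

```text
time_s: 8.22
tool_pos: [0.6289, -0.1887, 0.1985]
tool_rot: [-90.1, -0.2, -166.0]
force: [-0.1, 0.5, -0.6]
grip_width: 0.0798
```

```bash
cat > blk.py <<'E'
from h import *
import sys
cam="wrist"
ci=camera_info(cam);p,d=read_camera(cam)
cv2.imwrite(f"pics/{sys.argv[1]}.png",p[:,:,::-1])
r=models.cut_out("block",cam)[0]
P=cloud(d,ci,r['mask']); zt=np.percentile(P[:,2],95); print(r['score'],len(P),zt)
T=P[P[:,2]>zt-.006]; print(len(T),T.mean(0),cv2.minAreaRect((T[:,:2]*1000).astype(np.float32)))
print(tool()[0],env.get_obs()['tool_rot'],env.get_obs()['qpos'].round(1))
E
python3 blk.py w4
```

```text
0.79 3547 0.045930475905926235
3178 [ 0.61418602 -0.20044179  0.04476904] ((612.9793090820312, -200.8683624267578), (60.091796875, 43.93404769897461), 13.496430397033691)
[ 0.62942829 -0.18760689  0.19956198] [-9.01147834e+01 -5.68173491e-02 -1.65871629e+02] [-16.5  23.8  40.9  86.  -15.9  76.2 -50. ]
```

View pics/w4.png

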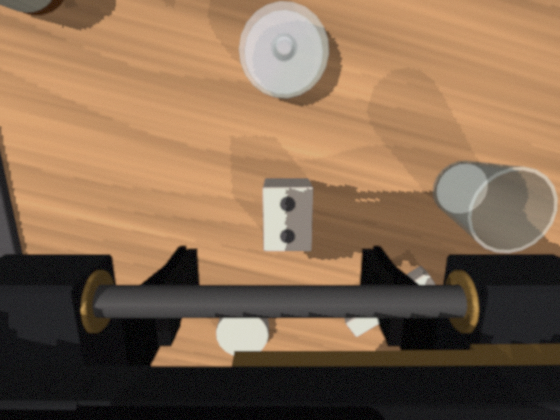

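```bash
python3 - <<'E'
from h import *
print(delta([.613,-.2009,.075],-166.5),delta([.613,-.2009,.030],-166.5))
E
```

```text
(array([ 19.1, 124.6,   9.1]), array([0.11, 0.63, 0.06])) (array([ 19. , 169.6,   9.2]), array([0.11, 0.63, 0.06]))
```

{"api": "move_arm", "payload": {"moves": [[19, 40, 9, 0, 0.6, 0], [19, 80, 9, 0, 0.6, 0], [19, 115, 9, 0, 0.6, 0], [19, 140, 9, 0, 0.6, 0], [19, 160, 9, 0, 0.6, 0], [19, 169, 9, 0, 0.6, 0], [19, 169, 9, 0, 0.6, 0], [19, 169, 9, 0, 0.6, 0], [19, 169, 9, 0, 0.6, 0]]}}

```text
time_s: 9.07
tool_pos: [0.6148, -0.2031, 0.0334]
tool_rot: [-89.9, 0.2, -166.6]
force: [0.2, 1.0, -1.1]
grip_width: 0.0801
```

{"api": "move_arm", "payload": {"moves": [[0, 0, 0, 0, 0, 0], [0, 0, 0, 0, 0, 0], [0, 0, 0, 0, 0, 0], [0, 0, 0, 0, 0, 0], [0, 0, 0, 0, 0, 0], [0, 0, 0, 0, 0, 0]], "claw": 20, "newtons": 45}}

```text
time_s: 9.57
tool_pos: [0.6135, -0.2027, 0.0317]
tool_rot: [-90.1, 0.0, -166.7]
force: [-1.0, 2.8, 3.4]
grip_width: 0.0477
```

{"api": "move_arm", "payload": {"moves": [[0, 0, 0, 0, 0, 0], [0, 0, 0, 0, 0, 0], [0, 0, 0, 0, 0, 0], [0, 0, 0, 0, 0, 0]]}}

```text
time_s: 9.9
tool_pos: [0.6135, -0.2022, 0.0317]
tool_rot: [-90.1, 0.0, -166.6]
force: [-0.9, 3.5, 3.1]
grip_width: 0.0435
```

```bash
python3 blk.py w5
```

```text
0.82 11343 0.045802726992318576
9279 [ 0.61872891 -0.20194727  0.04487381] ((616.5532836914062, -202.5496368408203), (64.54603576660156, 44.17918014526367), 13.280261993408203)
[ 0.61359732 -0.20238822  0.03165068] [-9.00636349e+01  2.00017593e-02 -1.66631146e+02] [-12.9  31.6  37.5  96.6 -21.9  59.3 -44.8]
```

View pics/w5.png

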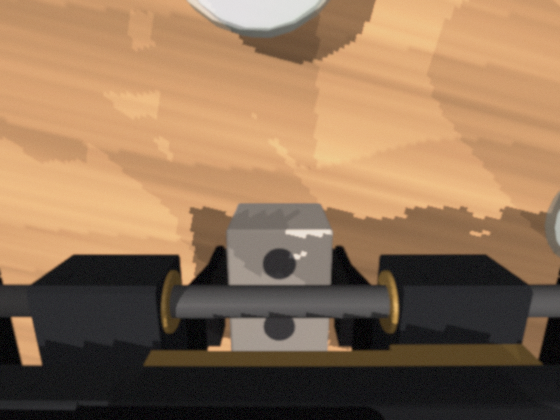

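```bash
python3 - <<'E'
from h import *
print(delta([.5361,.2008,.13],-165.48))
E
```

```text
(array([ -17.9,  -97.9, -410.3]), array([ 0.06, -1.15, -0.02]))
```

{"api": "move_arm", "payload": {"moves": [[0, -25, 0, 0, 0, 0], [0, -60, 0, 0, 0, 0], [0, -98, 0, 0, 0, 0], [-18, -98, -410, 0, -1.2, 0], [-18, -98, -410, 0, -1.2, 0], [-18, -98, -410, 0, -1.2, 0], [-18, -98, -410, 0, -1.2, 0], [-18, -98, -410, 0, -1.2, 0], [-18, -98, -410, 0, -1.2, 0], [-18, -98, -410, 0, -1.2, 0], [-18, -98, -410, 0, -1.2, 0], [-18, -98, -410, 0, -1.2, 0], [-18, -98, -410, 0, -1.2, 0], [-18, -98, -410, 0, -1.2, 0], [-18, -98, -410, 0, -1.2, 0], [-18, -98, -410, 0, -1.2, 0], [-18, -98, -410, 0, -1.2, 0]]}}

```text
time_s: 11.42
tool_pos: [0.537, 0.1971, 0.129]
tool_rot: [-89.9, -0.0, -165.7]
force: [-0.5, 0.3, -3.2]
grip_width: 0.0435
```

```bash
cat > cmp.py <<'E'
from h import *
import sys
cam="wrist"
ci=camera_info(cam);p,d=read_camera(cam)
cv2.imwrite(f"pics/{sys.argv[1]}.png",p[:,:,::-1])
for n in ["block","frame","turnbutton"]:
    rr=models.cut_out(n,cam)
    if not rr: print(n,None); continue
    P=cloud(d,ci,rr[0]['mask'])
    zt=np.percentile(P[:,2],90); T=P[np.abs(P[:,2]-zt)<.005]
    print(n,rr[0]['score'],len(T),zt.round(4),cv2.minAreaRect((T[:,:2]*1000).astype(np.float32)))
o=env.get_obs(); print(o['tool_pos'],o['tool_rot'],o['force'],o['wrist_torque'],o['qpos'].round(1),o['grip_width'])
E
python3 cmp.py w6
```

```text
block 0.66 9273 0.1429 ((537.2689819335938, 196.07492065429688), (59.62759017944336, 44.44287872314453), 14.54876708984375)
frame 0.66 6863 0.0267 ((512.0214233398438, 191.29193115234375), (170.9697265625, 110.30626678466797), 14.328760147094727)
turnbutton 0.45 6778 0.0267 ((512.770263671875, 191.44464111328125), (169.44305419921875, 109.698974609375), 14.328760147094727)
[0.5368225  0.19834471 0.12953437] [-8.99800942e+01  1.28846821e-02 -1.65602357e+02] [-0.70642812 -0.30661784 -3.96639167] [-0.08438123  0.12460767  0.05753657] [-50.7  14.5  31.9 102.9  -8.4  65.  -91.6] 0.04373980982083037
```

View pics/w6.png

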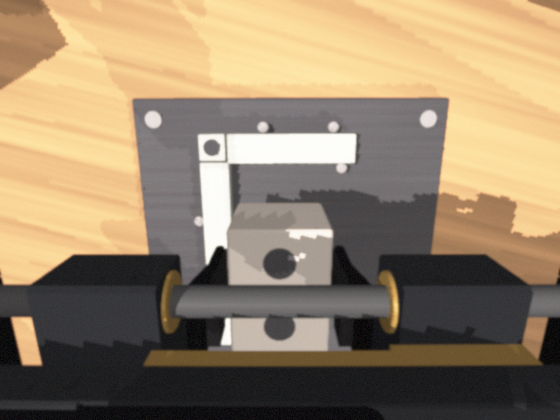

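{"api": "move_arm", "payload": {"moves": [[0, 30, 0, 0, 0, 0], [0, 60, 0, 0, 0, 0], [0, 75, 0, 0, 0, 0], [0, 82, 0, 0, 0, 0], [0, 84, 0, 0, 0, 0], [0, 84, 0, 0, 0, 0], [0, 84, 0, 0, 0, 0], [0, 84, 0, 0, 0, 0]]}}

```text
time_s: 12.28
tool_pos: [0.5376, 0.2003, 0.0471]
tool_rot: [-90.0, 0.2, -165.5]
force: [-0.0, 0.1, -3.2]
grip_width: 0.0441
```

{"api": "move_arm", "payload": {"moves": [[0, 1, 0, 0, 0, 0], [0, 1, 0, 0, 0, 0], [0, 1, 0, 0, 0, 0], [0, 1, 0, 0, 0, 0]]}}

```text
time_s: 12.62
tool_pos: [0.5365, 0.2001, 0.0449]
tool_rot: [-90.0, 0.0, -165.5]
force: [-0.1, -0.1, -4.8]
grip_width: 0.0433
```

{"api": "move_arm", "payload": {"moves": [[0, 0.7, 0, 0, 0, 0], [0, 1.4, 0, 0, 0, 0], [0, 1.4, 0, 0, 0, 0], [0, 1.4, 0, 0, 0, 0]]}}

```text
time_s: 12.95
tool_pos: [0.5365, 0.2, 0.0436]
tool_rot: [-90.0, 0.0, -165.5]
force: [-1.8, 0.6, 2.1]
grip_width: 0.0434
```

{"api": "move_arm", "payload": {"moves": [[-2, 0, -3, 0, 0, 0], [-4, 0, -6, 0, 0, 0], [-6, 0, -9, 0, 0, 0], [-6, 0, -9, 0, 0, 0], [-6, 0, -9, 0, 0, 0]]}}

```text
time_s: 13.37
tool_pos: [0.5408, 0.2113, 0.0436]
tool_rot: [-90.1, 0.1, -165.4]
force: [1.4, 0.9, 1.1]
grip_width: 0.0436
```

{"api": "move_arm", "payload": {"moves": [[0, 0, -1, 0, 0, 0], [0, 0, -2, 0, 0, 0], [0, 0, -2, 0, 0, 0], [0, 0, -2, 0, 0, 0]]}}

```text
time_s: 13.7
tool_pos: [0.5401, 0.212, 0.0436]
tool_rot: [-90.0, 0.1, -165.5]
force: [2.8, -0.9, 4.5]
grip_width: 0.0437
```

{"api": "move_arm", "payload": {"moves": [[0, 0, -1, 0, 0, 0], [0, 0, -1.5, 0, 0, 0], [0, 0, -1.5, 0, 0, 0], [0, 0, -1.5, 0, 0, 0]]}}

```text
time_s: 14.03
tool_pos: [0.5396, 0.2128, 0.0436]
tool_rot: [-90.0, 0.1, -165.5]
force: [1.9, -2.6, 6.0]
grip_width: 0.0435
```

```bash
cat > fx.py <<'E'
from h import *
th=np.radians(14.5)
o=env.get_obs(); Rf=np.array([[np.cos(th),np.sin(th)],[-np.sin(th),np.cos(th)]])
print("TCP in fixture",(Rf@(o['tool_pos'][:2]-[.5152,.1819])*1000).round(2),"F fixture",(Rf@o['force'][:2]).round(2),o['force'][2].round(2),o['tool_rot'].round(2),o['tool_pos'][2].round(4),o['wrist_torque'].round(2),o['time_s'])
E
python3 fx.py
```

```text
TCP in fixture [31.38 23.81] F fixture [ 1.18 -3.02] 5.95 [-8.9960e+01  5.0000e-02 -1.6549e+02] 0.0436 [-0.59 -0.19  0.02] 14.0333
```

{"api": "move_arm", "payload": {"moves": [[0, 0, -1, 0, 0, 0], [0, 0, -2, 0, 0, 0], [0, 0, -2, 0, 0, 0], [0, 0, -2, 0, 0, 0]]}}

```text
time_s: 14.37
tool_pos: [0.5394, 0.2133, 0.0437]
tool_rot: [-89.9, 0.0, -165.5]
force: [2.4, -6.2, 6.6]
grip_width: 0.0438
```

```bash
python3 fx.py
```

```text
TCP in fixture [31.32 24.37] F fixture [ 0.77 -6.62] 6.65 [-8.9870e+01  4.0000e-02 -1.6552e+02] 0.0437 [-1.12 -0.27  0.08] 14.3667
```

{"api": "move_arm", "payload": {"moves": [[-1, 0, -0.5, 0, 0, 0], [-2, 0, -1, 0, 0, 0], [-3, 0, -1, 0, 0, 0], [-4, 0, -1, 0, 0, 0], [-4, 0, -1, 0, 0, 0], [-4, 0, -1, 0, 0, 0]]}}

```text
time_s: 14.87
tool_pos: [0.5409, 0.2139, 0.0437]
tool_rot: [-89.8, -0.3, -165.5]
force: [-5.8, -7.3, 13.4]
grip_width: 0.0435
```

```bash
python3 fx.py
```

```text
TCP in fixture [32.86 24.55] F fixture [-7.44 -5.58] 13.4 [ -89.83   -0.29 -165.52] 0.0437 [-1.77  1.16  0.29] 14.8667
```

{"api": "move_arm", "payload": {"moves": [[-1, 0, -1, 0, 0, 0], [-2, 0, -2.5, 0, 0, 0], [-2, 0, -2.5, 0, 0, 0], [-2, 0, -2.5, 0, 0, 0], [-2, 0, -2.5, 0, 0, 0], [-2, 0, -2.5, 0, 0, 0]]}}

```text
time_s: 15.37
tool_pos: [0.542, 0.2144, 0.0437]
tool_rot: [-89.7, -0.4, -165.6]
force: [-6.8, -12.4, 17.4]
grip_width: 0.0436
```

```bash
python3 fx.py; python3 cmp.py w7; python3 - <<'E'
from h import *
for c in ["scene","top"]:
    p,d=read_camera(c); cv2.imwrite(f"pics/{c}7.png",p[:,:,::-1])
    if c=="scene": cv2.imwrite("pics/scene7c.png",cv2.resize(p[150:330,320:500,::-1],None,fx=3.3,fy=3.3,interpolation=cv2.INTER_CUBIC))
E
```

```text
TCP in fixture [34.04 24.72] F fixture [ -9.69 -10.28] 17.38 [ -89.68   -0.4  -165.56] 0.0437 [-2.76  1.5   0.41] 15.3667
block 0.6 9061 0.0577 ((542.5380859375, 213.33404541015625), (58.922821044921875, 43.83231735229492), 14.501773834228516)
frame 0.91 11296 0.0266 ((545.230712890625, 200.44476318359375), (103.9406967163086, 110.30571746826172), 14.686168670654297)
turnbutton None
[0.5419613  0.21434922 0.04373281] [ -89.67614763   -0.39889441 -165.55670063] [ -6.55494054 -12.65027003  16.19979136] [-2.76212844  1.4533889   0.46287648] [-49.6  22.   30.1 105.  -12.6  56.8 -89.8] 0.0435145438845733
```

View pics/w7.png

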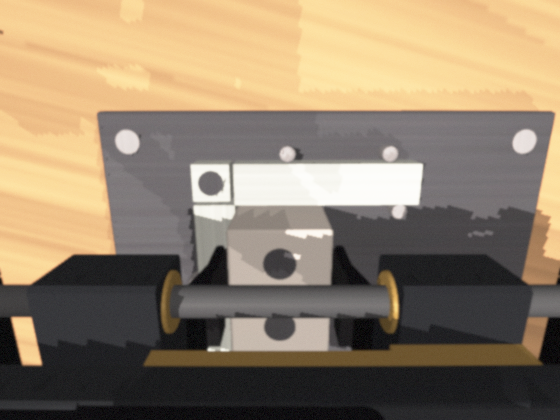

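View pics/scene7c.png

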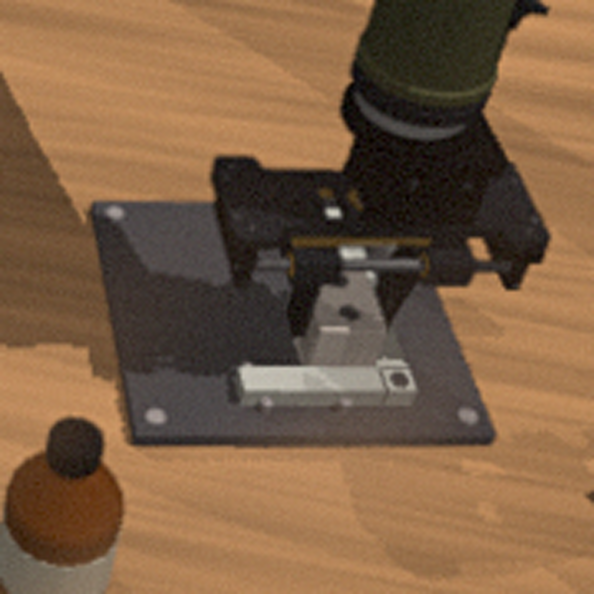

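The block sits at the frame corner in the wrist view (about (235,207)). I'll push a little more to confirm that the short stop is really what carries the x force.

{"api": "move_arm", "payload": {"moves": [[-1, -0.5, 0, 0, 0, 0], [-2, -1, -0.5, 0, 0, 0], [-3, -1, -1, 0, 0, 0], [-3, -1, -1, 0, 0, 0], [-3, -1, -1, 0, 0, 0], [-3, -1, -1, 0, 0, 0]]}}

```text
time_s: 16.17
tool_pos: [0.5441, 0.215, 0.0438]
tool_rot: [-89.6, -0.5, -165.6]
force: [-4.7, -13.1, 12.3]
grip_width: 0.0434
```

```bash
python3 fx.py
```

```text
TCP in fixture [36.27 24.79] F fixture [ -7.84 -11.52] 12.28 [ -89.59   -0.49 -165.58] 0.0438 [-3.05  1.27  0.39] 16.1667
```

{"api": "move_arm", "payload": {"moves": [[-1, -0.5, 0, 0, 0, 0], [-2, -0.5, 0, 0, 0, 0], [-2, -0.5, 0, 0, 0, 0], [-2, -0.5, 0, 0, 0, 0], [-2, -0.5, 0, 0, 0, 0]]}}

```text
time_s: 16.58
tool_pos: [0.5442, 0.215, 0.0438]
tool_rot: [-89.6, -0.7, -165.6]
force: [-9.4, -14.5, 15.2]
grip_width: 0.0439
```

```bash
python3 fx.py; python3 cmp.py w8
```

```text
TCP in fixture [36.4  24.79] F fixture [-12.77 -11.69] 15.24 [ -89.59   -0.72 -165.58] 0.0438 [-3.24  2.08  0.38] 16.5833
block 0.6 9207 0.0579 ((544.7359008789062, 213.9097442626953), (59.378700256347656, 44.0683479309082), 14.320137023925781)
frame 0.67 11137 0.0267 ((545.9439086914062, 200.646728515625), (102.48410034179688, 110.31047821044922), 14.62793254852295)
turnbutton 0.6 9238 0.0579 ((544.7110595703125, 213.89967346191406), (59.35822677612305, 44.1322135925293), 14.437182426452637)
[0.54423187 0.21501043 0.04383832] [ -89.59111893   -0.72476625 -165.57951734] [ -8.56219846 -14.64212707  13.80961608] [-3.26636337  2.12687111  0.41857111] [-49.4  22.5  30.  104.4 -12.8  57.3 -89.8] 0.0438386479818662
```

That push moved it only 0.13 mm and added 5 N, so the short stop is now reached. I'll add some more preload.

{"api": "move_arm", "payload": {"moves": [[-1, 0, 0, 0, 0, 0], [-2, -0.5, -1, 0, 0, 0], [-3, -0.5, -1, 0, 0, 0], [-3, -0.5, -1, 0, 0, 0], [-3, -0.5, -1, 0, 0, 0], [-3, -0.5, -1, 0, 0, 0]], "newtons": 55}}

```text
time_s: 17.28
tool_pos: [0.5445, 0.2151, 0.044]
tool_rot: [-89.5, -1.1, -165.6]
force: [-14.9, -18.2, 20.3]
grip_width: 0.0431
```

```bash
python3 fx.py
```

```text
TCP in fixture [36.67 24.81] F fixture [-19.01 -13.89] 20.3 [ -89.53   -1.08 -165.6 ] 0.044 [-4.06  3.45  0.5 ] 17.2833
```

```bash
python3 - <<'E'
from h import *
cam="wrist"; ci=camera_info(cam);p,d=read_camera(cam)
for n in ["block","frame","long_stop"]:
    rr=models.cut_out(n,cam)
    if not rr: print(n,None);continue
    P=cloud(d,ci,cv2.erode(rr[0]['mask'].astype(np.uint8),np.ones((5,5)))>0)
    zz={'block':.057}.get(n,.026)
    T=P[np.abs(P[:,2]-zz)<.003]; A=np.c_[T[:,:2]-T[:,:2].mean(0),np.ones(len(T))]
    c=np.linalg.lstsq(A,T[:,2],rcond=None)[0]; print(n,len(T),"slope deg",np.degrees(c[:2]),c[2])
    T=cloud(d,ci,rr[0]['mask']);T=T[np.abs(T[:,2]-zz)<.004]
    print(cv2.minAreaRect((T[:,:2]*1000).astype(np.float32)))
p,d=read_camera("scene");ci=camera_info("scene")
for n in ["turnbutton"]:
    for r in models.cut_out(n,"scene"): P=cloud(d,ci,r['mask']);print(n,r['score'],len(P),np.median(P,0))
p,d=read_camera("top");ci=camera_info("top")
cv2.imwrite("pics/scene9.png",cv2.resize(p[140:300,110:260,::-1],None,fx=3.5,fy=3.5,interpolation=cv2.INTER_CUBIC))
import subprocess
E
python3 fx.py
```

```text
block 8219 slope deg [-0.96317383 -0.80383322] 0.0571954358704088
((545.0311889648438, 214.0076141357422), (59.209930419921875, 44.27013397216797), 14.162212371826172)
frame 9965 slope deg [-0.03244748  0.13999576] 0.02582445770994674
((546.0299072265625, 200.70828247070312), (102.47775268554688, 110.41310119628906), 14.64286994934082)
long_stop 1329 slope deg [-0.34956243  0.39685366] 0.02581501034650186
((525.845703125, 244.498046875), (84.9997329711914, 19.83983612060547), 11.066954612731934)
TCP in fixture [36.69 24.84] F fixture [-19.4  -13.59] 20.71 [ -89.53   -1.07 -165.6 ] 0.044 [-4.03  3.38  0.49] 17.6333
```

View pics/scene9.png

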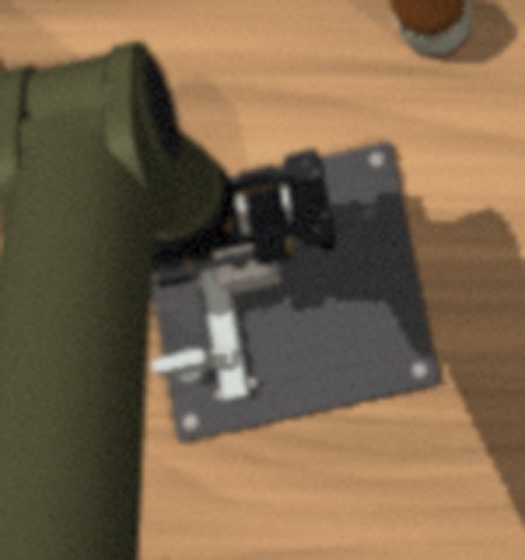

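The top view shows the fin at about (180,362) lying across the long bar, and the block in the corner. Forces are steady and the tilt is about 0.02 rad. I'll hold briefly, check again, and sign off.

{"api": "move_arm", "payload": {"moves": [[0, 0, 0, 0, 0, 0], [0, 0, 0, 0, 0, 0], [0, 0, 0, 0, 0, 0], [0, 0, 0, 0, 0, 0], [0, 0, 0, 0, 0, 0], [0, 0, 0, 0, 0, 0]]}}

```text
time_s: 18.13
tool_pos: [0.5445, 0.2151, 0.044]
tool_rot: [-89.5, -1.1, -165.6]
force: [-15.5, -17.7, 19.9]
grip_width: 0.0438
```

```bash
python3 fx.py; python3 -c "
from h import *
print(job.sign_off())"; python3 fx.py
```

```text
TCP in fixture [36.68 24.82] F fixture [-19.48 -13.23] 19.93 [ -89.53   -1.08 -165.6 ] 0.044 [-3.99  3.41  0.41] 18.1333
the job is handed in; nothing more can be done
None
the job is handed in; nothing more can be done
```

I turned the turnbutton fully across the long stop and let go of it. I then gripped the block on its long sides, set it on the plate and pressed it into the corner. I handed the job in at 18.1 s with the gripper still holding it there; no verdict is reported.

**What the last checks showed**
- **Turnbutton:** right after turning, the fin measured about 90° to the frame, so the angle is about 0 rad. In the last top picture it still lies across the long bar. The wrist and scene cameras gave no usable turnbutton detection at the end.
- **Push on the block:** the wrist force was steady at about 19 N towards the short stop and 13 N towards the long stop, with about 20 N down on the plate. Friction takes part of that, so I estimate at least 8 N on each stop. I could not measure the stop forces directly.
- **Position and angle:** the camera puts the block within about 1 mm of home, using the frame as seen in the same kind of view. Using my first fixture estimate it came out about 1.6 mm off in x, which is within calibration error. The block is tilted about 0.02 rad and its long side is within about 0.01 rad of the fixture's; both limits are 0.06 rad.

**What disagreed on the way**
- My first push looked as if it had reached the short stop, but that was sliding friction. I pushed further until the block stopped moving and the force rose.

I did not re-measure the other things on the bench at the end, but no move went near them.

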